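# Open the microscope lamp shutter against its interlock

## Task

First put the orange-handled interlock pin fully home in the green socket (not the yellow one) and let go of it. Then push the red safety catch on the lamp shutter unit well over, until its tab is nearly lying down, and after that pull the blue shutter lever towards the robot all the way to its stop. Finish while still gripping or hooking the lever and holding it there against its spring; leave the pin in, the catch open and everything else on the bench where it is.

Things in the scene. Friction and masses are not known exactly. Their poses are not given: they have to be found in the camera images.
- pin: Interlock pin, loose, 72 mm long, 60 g, standing upright in the grey park block. From its origin at the tip, +z up its axis: steel shaft 8 mm diameter from 0 to 28 mm (tip chamfered 2 mm), black collar 20 mm diameter from 28 to 32 mm, orange round grip 16 mm diameter from 32 to 72 mm. In the park block the collar rests on the block's top.
- park_block: Grey block 50 x 50 x 40 mm, fixed, with one central vertical hole (10 mm diameter, 30 mm deep) where the pin is parked. Origin at the centre of its underside, z up.
- interlock_socket_mouth (a point): Interlock socket: GREEN block 50 x 50 x 50 mm, fixed to the bench. This point is the centre of the hole's mouth in its top face, z up. Hole 10 mm diameter with a 2 mm chamfer, 32 mm deep; the pin's collar comes to rest on the top face when it is fully home.
- spare_socket_mouth (a point): Spare socket: YELLOW block of the same shape and size, not to be used. Green and yellow may stand in either order. Same kind of point, z up.
- shutter_unit: Cream lamp shutter unit, fixed, housing 150 mm (x) x 290 mm (y) x 70 mm high, top face at 70 mm, nothing stands on the top but the lever, the catch and the catch's two small steel posts (30 mm high). Origin at the centre of its underside; z up; its -x side faces the robot roughly (turned by up to 0.25 rad). All directions below are in this frame.
- lever_handle: Handle of the shutter lever: a blue round bar 14 mm diameter, 84 mm long along the unit's y, origin at the centre of the bar, 155 mm above the bench at rest. Two steel side arms 8 x 8 mm at y = -38 and +38 mm run down from it to the pivot (a U upside down), open between them, so the bar's middle can be pinched from above across its thickness or hooked from behind.
- lever_hinge (a point): Pivot of the lever, 95 mm from the bar's centre (straight below it at rest), 60 mm above the bench, at unit (20, 0, 60) mm; pivot axis along the unit's y.
- lever (a joint): Angle of the lever in rad: 0 at rest (upright, held there by a return spring), grows as the bar is pulled towards the unit's -x side (to the robot) and down along its arc, end stop at 0.7. The pull at the bar is about 2 N at the start and 6 N at the stop; it springs back when let go. While the catch is down it blocks the lever (a few hundredths of a radian of give).
- catch_hinge (a point): Pivot of the red safety catch, at unit (5, -115, 100) mm, 30 mm above the housing's top; axis along the unit's x. The red catch is L-shaped: a bar 10 x 12 mm, 85 mm long, reaching from the pivot to +y, lying across the front (-x) face of the lever's -y side arm, and a thumb tab rising 55 mm above the pivot.
- catch_tab (a point): Middle of the top edge of the catch's thumb tab, 55 mm from the pivot. The tab is a plate 30 mm wide (along x), 10 mm thick, upright when the catch is down; z of this point runs along the tab away from the pivot. About 68 mm is free between the tab and the lever's side arm.
- catch (a joint): Angle of the catch in rad: 0 down (bar level, lever blocked; it may start up to 0.15), grows as the tab is pushed over towards the unit's -y side and the bar swings up; stop at 1.5 (tab level, bar upright). Light friction (about 1.1 N at the tab's end) keeps it where it is left. From about 0.6 the bar is clear of the lever.
- culture_plate: Bystander, loose, leave alone: white culture plate 85 x 127 x 15 with six pink wells, lying flat (sizes in mm); origin at the centre of its underside.
- media_jar: Bystander, loose, leave alone: amber jar, 60 diameter, 85 tall (sizes in mm); origin at the centre of its underside.
- squat_bottle: Bystander, loose, leave alone: white bottle with a blue cap, 60 diameter, 120 tall (sizes in mm); origin at the centre of its underside.
- beaker: Bystander, loose, leave alone: clear glass beaker, 68 diameter, 70 tall (sizes in mm); origin at the centre of its underside.
- tip_box: Bystander, loose, leave alone: blue box with a clear lid, 80 x 120 x 56 (sizes in mm); origin at the centre of its underside.
- slide_box: Bystander, loose, leave alone: black flat box with a white lid, 51 x 91 x 30 (sizes in mm); origin at the centre of its underside.
- vial: Bystander, loose, leave alone: small vial with a red cap, 28 diameter, 50 tall (sizes in mm); origin at the centre of its underside.

How it is judged:
By the outcome, as a careful person would: the job done as asked, in the order asked, and still so for the second after the job is handed in, while the arm keeps its last pose, push and grip.
It also fails if it takes over 67 s, if anything falls off the work surface, if the arm or the gripper's body presses on something with over 40 N, if the wrist force passes 120 N, or if a joint passes its speed limit or range.

## Robot

A 7-joint arm with a two-finger parallel gripper is mounted at the origin on the work surface. World frame = base frame: x ahead of the robot, y to its left, z up, the work surface at z = 0. Lengths are in m, angles in rad, forces in N, time in s.
With the tool pointing down it reaches from about 0.425 to 0.875 m from the base axis. Payload 8.4 kg.
Tool frame: the origin (TCP) lies at the very end of the fingers, on their centre line; the grasp point (between the pads) lies 19 mm behind it; z points along the fingers, y is the line along which they close (so a half turn about z gives the same grasp; the last joint's range is limited). The gripper opens to 87 mm and grips with 3 to 60 N. Pads are 19 mm wide; open, the fingers measure 117 mm over their backs; the gripper's body (75 mm by 190 mm) begins 51 mm behind the grasp point.
Start: joints at [-1.266, 0.333, 0.04, 1.465, -0.013, 1.343, -0.059], TCP at [0.255, 0.598, 0.223] pointing down, gripper open.
Joint ranges: [-2.58, 2.58], [-0.38, 2.09], [-1.3, 1.39], [0.25, 2.4], [-1.5, 4.64], [0.08, 2.09], [-2.65, 2.65]. Speed limits (rad/s): [2.22, 2.22, 2.79, 2.79, 3.14, 3.14, 3.14].

## Interface

Orientations are given as a unit quaternion [x, y, z, w].
In Python, from bench import bot, vision gives the robot as it stands. The module is installed in compiled form; this text tells all that it offers.
- The arm moves only by the tool carry_out, never from a script. Its arguments are lists of equal length, an entry for each row: "delta_rot": the turn, a rotation vector about the tool's x, y, z in rad, a list of three; "linear": the shift along the tool's x, y, z in cm, a list of three; "gripper": the gripper command: -1 is shut, 1 is fully open, values between are in proportion. A call has 1 to 5 rows; each row shifts and turns the commanded pose from where the row before left it, along the tool's axes as they then stand; what a row does not reach is not made up. A row lasts 1/12 s, in which the tool goes at most 41.7 mm and 7.16 degrees, less where a joint would pass 70% of its speed; a pose out of reach is approached as far as the arm can. A call with a gripper value outside its range is refused whole. The fingers move at their own pace and stop on an object; "newtons" is the grip in N (left out, the last holds). Time passes only in rows, so rows that do not move let the fingers close. It gives the time, the measured TCP pose, the force, the opening and the grip force at its end, in the units of the state.
- bot.get_obs(): the state, without advancing time (a new reading comes with each control period).
- vision.camera(name): name is "scene" or "top" or "wrist"; returns the picture (384x512x3 uint8, red, green, blue); there is no depth.
- vision.calibration(name): a dict with "K" (3x3 intrinsics, pixels), "pose" (4x4, takes a point from camera to world coordinates). Camera axes: x right, y down, z forward; pixel columns grow to the right and rows downward; lengths in m; the calibration is good to about 2 mm. A picture is of the moment at which its call begins: read the wrist's pose just before it. calibration takes no time and is no camera call; for the wrist camera it gives the pose at the moment of the call.
- bot.finish_job(): hands the job in; it is judged then, once.
The state is a dict: "clock": time; "joint_pos": joint angles; "joint_velocities": joint speeds; "joint_efforts": joint torques, N m; "ee_pos": TCP position; "ee_rot": TCP orientation; "contact_force": force on the tool from outside, world axes, zero at the start; "torque": the same for the moment, N m; "finger_gap": finger opening in m; "grip_force": force on a finger pad.
Only numpy, scipy, OpenCV 4.12 (cv2) and the standard library are available. Lean on these libraries where they do the work, as an engineer would, in place of code of your own. Each camera call takes 0.05 s, during which the arm holds its last target. There are 200 camera calls.

## Working session

There is one attempt and no reset: what is moved stays moved. The work goes in short steps, Python scripts to look and compute and a tool call to move; the robot and the scene stay as the last step left them, time stands still between calls to the robot, and variables do not carry over. Pictures are saved under pics/ and viewed, at most 10 in all, crops included, and the job is handed in when it is done.

Besides the shell and the picture viewer there is one more tool, called after "Emit:" by a JSON object that holds its "op" and its "data". carry_out: Moves the arm, as the interface text tells. Its arguments: {"type":"object","properties":{"delta_rot":{"type":"array","items":{"type":"array","items":{"type":"number"}}},"linear":{"type":"array","items":{"type":"array","items":{"type":"number"}}},"gripper":{"type":"array","items":{"type":"number"}},"newtons":{"type":"number"}},"required":["delta_rot","linear","gripper"]}

```bash
mkdir -p pics && python3 - <<'E'
from bench import bot, vision
import cv2, numpy as np
o=bot.get_obs()
print({k:np.round(v,3).tolist() for k,v in o.items()})
for n in ["scene","top"]:
    im=vision.camera(n); c=vision.calibration(n)
    cv2.imwrite(f"pics/{n}0.png",cv2.resize(im[:,:,::-1],(800,600),interpolation=cv2.INTER_CUBIC))
    print(n,np.round(c["K"],1).tolist(),np.round(c["pose"],4).tolist())
E
```

```text
{'clock': 0.0, 'joint_pos': [-1.266, 0.334, 0.04, 1.466, -0.013, 1.343, -0.058], 'joint_velocities': [0.0, -0.0, -0.001, 0.001, 0.001, -0.0, -0.001], 'joint_efforts': [-0.0, -65.636, 1.335, -40.381, -0.06, 0.045, 0.0], 'ee_pos': [0.255, 0.597, 0.222], 'ee_rot': [0.201, 0.98, -0.001, -0.0], 'contact_force': [0.131, 0.121, -0.957], 'torque': [-0.018, 0.028, 0.096], 'grip_force': 0.0, 'finger_gap': 0.087}
scene [[398.3, 0.0, 263.0], [0.0, 398.3, 185.0], [0.0, 0.0, 1.0]] [[-0.8153, 0.3777, -0.439, 0.9786], [0.5791, 0.5304, -0.6191, 0.4988], [-0.001, -0.759, -0.6511, 0.7189], [0.0, 0.0, 0.0, 1.0]]
top [[469.2, 0.0, 253.2], [0.0, 469.2, 185.2], [0.0, 0.0, 1.0]] [[0.0133, -0.9979, 0.0627, 0.5021], [-0.9995, -0.0115, 0.029, -0.087], [-0.0282, -0.0631, -0.9976, 1.293], [0.0, 0.0, 0.0, 1.0]]
```

View pics/scene0.png

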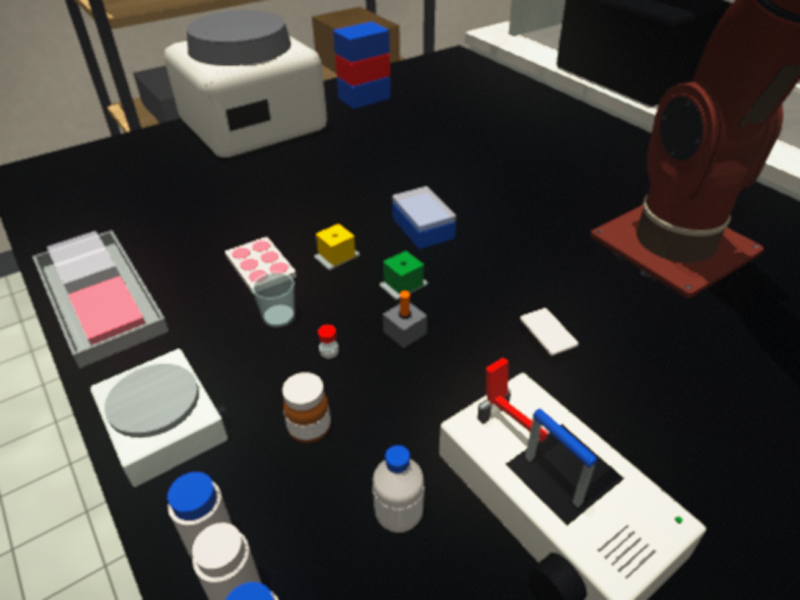

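View pics/top0.png

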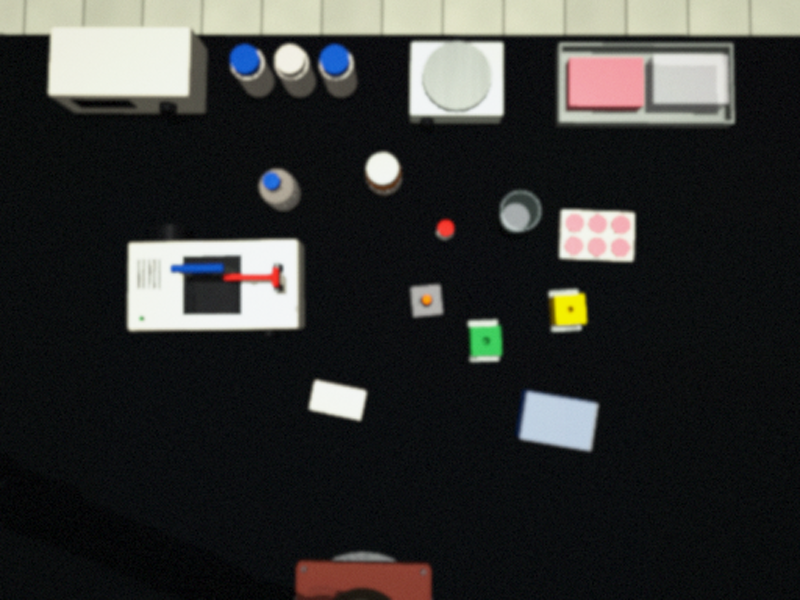

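The scene view shows the pin in the grey block (405,294 px at 800 wide), with green at (404,265), yellow at (336,237) and the shutter unit at lower right. The top view shows the pin at (427,300), green hole (486,341), lever bar (172–222,269), tab (278,275) and the housing top at (127–300, 240–330).

```bash
cat > h.py <<'E'
from bench import bot, vision
import cv2, numpy as np
def ray(n,uv,c=None):
    c=c or vision.calibration(n); K=np.array(c["K"]);T=np.array(c["pose"])
    d=T[:3,:3]@np.linalg.inv(K)@np.array([uv[0],uv[1],1.]); return T[:3,3],d
def atz(n,uv,z,c=None):
    p,d=ray(n,uv,c); return p+d*(z-p[2])/d[2]
def tri(a,b):
    (p,d),(q,e)=a,b; d=d/np.linalg.norm(d);e=e/np.linalg.norm(e)
    s=np.linalg.lstsq(np.c_[d,-e],q-p,rcond=None)[0]; x,y=p+d*s[0],q+e*s[1]
    return (x+y)/2,np.linalg.norm(x-y)
def st():
    o=bot.get_obs(); print({k:np.round(o[k],4).tolist() for k in("clock","joint_pos","ee_pos","ee_rot","contact_force","finger_gap","grip_force")})
E
python3 - <<'E'
from h import *
f=0.64
A=lambda u,v:np.array([u,v])*f
for nm,t,s,z in [("pin",(427,300),(405,294),.084),("green",(486,341),(404,265),.05),("yellow",(571,309),(336,236),.05),("leverL",(172,268),(592,462),.16),("leverR",(222,269),(537,415),.16),("tab",(278,276),(497,365),.155)]:
    print(nm,np.round(atz("top",A(*t),z),4),np.round(atz("scene",A(*s),z),4),np.round(tri(ray("top",A(*t)),ray("scene",A(*s))),4) if 0 else [np.round(x,4) for x in tri(ray("top",A(*t)),ray("scene",A(*s)))])
cs=[atz("top",A(*c),.07) for c in[(127,242),(298,239),(303,329),(128,331)]]
print(np.round(cs,4)); m=np.mean(cs,0);print(m)
import itertools
for i,j in[(0,1),(1,2),(2,3),(3,0)]:print(np.linalg.norm(cs[i]-cs[j]))
print("jar etc",[np.round(atz("top",A(*c),z),3) for c,z in[((272,181),.12),((383,168),.085),((446,228),.05),((338,400),.03),((558,420),.056)]])
E
```

```text
pin [ 0.5612 -0.1037  0.084 ] [ 0.5648 -0.1005  0.084 ] [array([ 0.5618, -0.1041,  0.0799]), np.float64(0.001)]
green [ 0.4948 -0.2043  0.05  ] [ 0.5003 -0.1961  0.05  ] [array([ 0.4945, -0.205 ,  0.0416]), np.float64(0.0005)]
yellow [ 0.5505 -0.3468  0.05  ] [ 0.5529 -0.3385  0.05  ] [array([ 0.5497, -0.3475,  0.0435]), np.float64(0.0025)]
leverL [0.6028 0.2968 0.16  ] [0.6083 0.3023 0.16  ] [array([0.6034, 0.2995, 0.1523]), np.float64(0.0004)]
leverR [0.6021 0.2179 0.16  ] [0.6121 0.225  0.16  ] [array([0.6039, 0.2201, 0.1487]), np.float64(0.0022)]
tab [0.5925 0.1306 0.155 ] [0.5952 0.1393 0.155 ] [array([0.5917, 0.1334, 0.1476]), np.float64(0.0038)]
[[0.6543 0.4058 0.07  ]
 [0.6622 0.1145 0.07  ]
 [0.5108 0.1028 0.07  ]
 [0.5036 0.3985 0.07  ]]
[0.58272095 0.25538857 0.07      ]
0.2913742294426843
0.15183957614101967
0.2958149482925872
0.15087523870047945
jar etc [array([0.75 , 0.151, 0.12 ]), array([ 0.781, -0.028,  0.085]), array([ 0.686, -0.135,  0.05 ]), array([0.39 , 0.046, 0.03 ]), array([ 0.365, -0.324,  0.056])]
```

Emit:
{"op": "carry_out", "data": {"delta_rot": [[0,0,0.114],[0,0,0.114],[0,0,0.114],[0,0,0.114],[0,0,0.114]], "linear": [[0,0,-1],[0,0,-1],[0,0,-1],[0,0,-1],[0,0,0]], "gripper": [1,1,1,1,1]}}

```text
clock: 0.52
ee_pos: [0.2557, 0.5982, 0.2644]
ee_rot: [0.47, 0.882, 0.001, -0.0]
contact_force: [-0.0, 0.2, 1.0]
finger_gap: 0.0868
grip_force: 0.0
```

Emit:
{"op": "carry_out", "data": {"delta_rot": [[0,0,0.114],[0,0,0.114],[0,0,0.114],[0,0,0.114],[0,0,0.114]], "linear": [[0,0,0],[0,0,0],[0,0,0],[0,0,0],[0,0,0]], "gripper": [1,1,1,1,1]}}

```text
clock: 0.93
ee_pos: [0.2553, 0.5975, 0.262]
ee_rot: [0.7, 0.715, -0.0, 0.0]
contact_force: [-0.1, -0.3, 0.0]
finger_gap: 0.087
grip_force: 0.0
```

```bash
cat >> h.py <<'E'
from scipy.spatial.transform import Rotation as R
def to(p):
    o=bot.get_obs(); M=R.from_quat(o["ee_rot"]); 
    print("move cm tool:",np.round(100*M.inv().apply(np.array(p)-o["ee_pos"]),2),"ydir deg",np.degrees(np.arctan2(*M.as_matrix()[[1,0],1])).round(2),"zdir",M.as_matrix()[:,2].round(4))
E
python3 -c "
from h import *
st();to([.561,-.104,.2])"
```

```text
{'clock': 0.9333, 'joint_pos': [-1.3879, 0.3186, 0.1993, 1.4127, -0.0628, 1.4175, -1.1673], 'ee_pos': [0.2553, 0.5975, 0.262], 'ee_rot': [0.6995, 0.7146, -0.0005, 0.0002], 'contact_force': [-0.1144, -0.2773, 0.0288], 'finger_gap': 0.087, 'grip_force': 0.0}
move cm tool: [-70.78  29.07   6.26] ydir deg 1.23 zdir [-3.e-04 -9.e-04 -1.e+00]
```

Emit:
{"op": "carry_out", "data": {"delta_rot": [[0,0,0],[0,0,0],[0,0,0],[0,0,0],[0,0,0]], "linear": [[-2,0.8,0],[-3.6,1.5,0],[-3.6,1.5,0],[-3.6,1.5,0],[-3.6,1.5,0]], "gripper": [1,1,1,1,1]}}

```text
clock: 1.35
ee_pos: [0.3281, 0.4337, 0.2621]
ee_rot: [0.697, 0.717, -0.0, 0.0]
contact_force: [1.2, 1.3, 0.5]
finger_gap: 0.0872
grip_force: 0.0
```

Emit:
{"op": "carry_out", "data": {"delta_rot": [[0,0,0],[0,0,0],[0,0,0],[0,0,0],[0,0,0]], "linear": [[-3.6,1.5,0],[-3.6,1.5,0],[-3.6,1.5,0],[-3.6,1.5,0],[-3.6,1.5,0]], "gripper": [1,1,1,1,1]}}

```text
clock: 1.77
ee_pos: [0.4079, 0.2557, 0.2624]
ee_rot: [0.697, 0.717, -0.0, -0.0]
contact_force: [0.9, -0.1, 0.9]
finger_gap: 0.0867
grip_force: 0.0
```

Emit:
{"op": "carry_out", "data": {"delta_rot": [[0,0,0],[0,0,0],[0,0,0],[0,0,0],[0,0,0]], "linear": [[-3.6,1.5,0],[-3.6,1.5,0],[-3.6,1.5,0],[-3.6,1.5,0],[-3.6,1.5,0]], "gripper": [1,1,1,1,1]}}

```text
clock: 2.18
ee_pos: [0.4876, 0.0778, 0.2625]
ee_rot: [0.697, 0.717, 0.0, -0.0]
contact_force: [0.6, 1.4, -0.2]
finger_gap: 0.0867
grip_force: 0.0
```

Emit:
{"op": "carry_out", "data": {"delta_rot": [[0,0,0],[0,0,0],[0,0,0],[0,0,0],[0,0,0]], "linear": [[-3.6,1.5,0],[-3.6,1.5,0],[-3.6,1.5,0],[-3.6,1.5,0],[-3.6,1.0,0]], "gripper": [1,1,1,1,1]}}

```text
clock: 2.6
ee_pos: [0.563, -0.0998, 0.2624]
ee_rot: [0.697, 0.717, 0.0, 0.0]
contact_force: [-0.3, 0.4, 0.5]
finger_gap: 0.0868
grip_force: 0.0
```

Emit:
{"op": "carry_out", "data": {"delta_rot": [[0,0,0],[0,0,0],[0,0,0]], "linear": [[0,0,2],[0,0,2],[0,0,0]], "gripper": [1,1,1]}}

```text
clock: 2.85
ee_pos: [0.5603, -0.0987, 0.2189]
ee_rot: [0.698, 0.716, -0.002, -0.002]
contact_force: [0.0, 1.4, -0.3]
finger_gap: 0.087
grip_force: 0.0
```

```bash
python3 -c "
from h import *
st();to([.561,-.104,.2])
c=vision.calibration('wrist');im=vision.camera('wrist');cv2.imwrite('pics/w1.png',cv2.resize(im[:,:,::-1],(800,600),interpolation=cv2.INTER_CUBIC))
np.savez('w1.npz',K=c['K'],pose=c['pose'])"
```

```text
{'clock': 2.85, 'joint_pos': [-0.6303, 0.219, 0.8483, 1.701, -0.1681, 1.3034, 0.2771], 'ee_pos': [0.5603, -0.0987, 0.2189], 'ee_rot': [0.698, 0.716, -0.0021, -0.0018], 'contact_force': [0.0115, 1.4392, -0.3042], 'finger_gap': 0.087, 'grip_force': 0.0}
move cm tool: [-0.53  0.07  1.89] ydir deg 1.46 zdir [-5.5e-03 -6.0e-04 -1.0e+00]
```

View pics/w1.png

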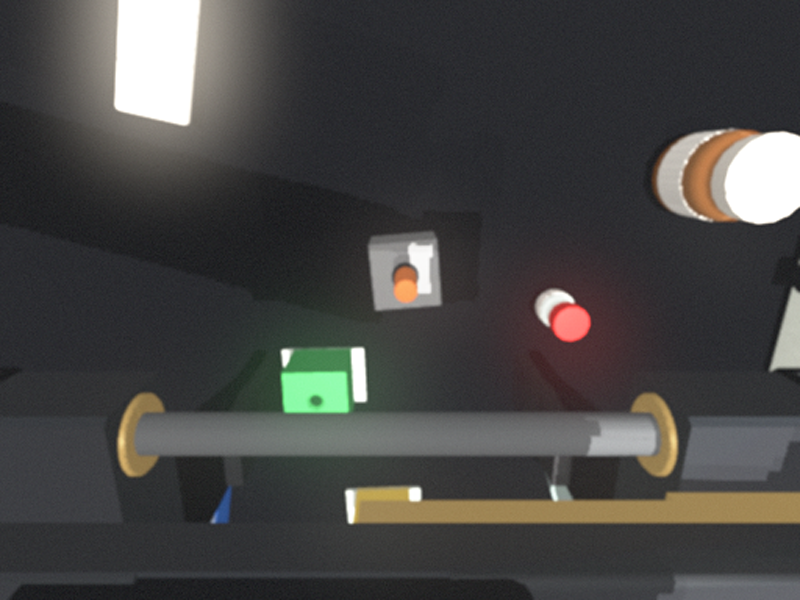

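The wrist view shows the pin's top face at (405,291), the green hole at (316,400) and the park block at (405,270).

```bash
python3 - <<'E'
from h import *
d=np.load('w1.npz');c={k:d[k] for k in d}
print(c['K'].round(1).tolist(),c['pose'].round(3).tolist())
for n,uv,z in[("pin",(405,291),.084),("green",(316,400),.05)]: print(n,atz('',np.array(uv)*.64,z,c).round(4))
# block top corners
print(np.round([atz('',np.array(q)*.64,.04,c) for q in[(369,244),(437,239),(441,304),(376,310)]],4))
print(np.round([atz('',np.array(q)*.64,.05,c) for q in[(282,371),(349,371),(349,412),(284,412)]],4))
E
```

```text
[[302.7, 0.0, 254.1], [0.0, 302.7, 192.0], [0.0, 0.0, 1.0]] [[1.0, 0.026, 0.001, 0.56], [0.025, -0.958, -0.286, -0.02], [-0.006, 0.286, -0.958, 0.38], [0.0, 0.0, 0.0, 1.0]]
pin [ 0.565  -0.1021  0.084 ]
green [ 0.499  -0.2015  0.05  ]
[[ 0.5386 -0.0796  0.04  ]
 [ 0.5878 -0.0747  0.04  ]
 [ 0.5932 -0.1237  0.04  ]
 [ 0.5443 -0.1298  0.04  ]]
[[ 0.4735 -0.1775  0.05  ]
 [ 0.5248 -0.1761  0.05  ]
 [ 0.5247 -0.2113  0.05  ]
 [ 0.4736 -0.2128  0.05  ]]
```

Emit:
{"op": "carry_out", "data": {"delta_rot": [[0,0,0],[0,0,0],[0,0,0],[0,0,0],[0,0,0]], "linear": [[-0.4,0.4,3],[0,0,3.5],[0,0,3.5],[0,0,3.5],[0,0,1.5]], "gripper": [1,1,1,1,1]}}

```text
clock: 3.32
ee_pos: [0.5649, -0.1007, 0.0696]
ee_rot: [0.697, 0.717, -0.001, -0.001]
contact_force: [-0.5, -0.8, -0.1]
finger_gap: 0.0877
grip_force: 0.0
```

Emit:
{"op": "carry_out", "data": {"delta_rot": [[0,0,0],[0,0,0]], "linear": [[0,0,0],[0,0,0]], "gripper": [1,1]}}

```text
clock: 3.48
ee_pos: [0.5668, -0.1017, 0.0734]
ee_rot: [0.697, 0.717, -0.0, -0.0]
contact_force: [0.1, -0.5, 1.0]
finger_gap: 0.087
grip_force: 0.0
```

```bash
python3 -c "
from h import *
st();to([.564,-.1025,.049])"
```

```text
{'clock': 3.4833, 'joint_pos': [-0.5425, 0.3912, 0.785, 1.8494, -0.3193, 1.0316, 0.3994], 'ee_pos': [0.5668, -0.1017, 0.0734], 'ee_rot': [0.6972, 0.7169, -0.0001, -0.0], 'contact_force': [0.1321, -0.483, 0.9559], 'finger_gap': 0.087, 'grip_force': 0.0}
move cm tool: [-0.07 -0.28  2.44] ydir deg 1.6 zdir [-2.e-04 -1.e-04 -1.e+00]
```

Emit:
{"op": "carry_out", "data": {"delta_rot": [[0,0,0],[0,0,0],[0,0,0]], "linear": [[-0.1,-0.3,1.2],[0,0,1.2],[0,0,0]], "gripper": [1,1,1]}}

```text
clock: 3.73
ee_pos: [0.5627, -0.1028, 0.0474]
ee_rot: [0.697, 0.717, -0.0, -0.001]
contact_force: [-0.1, 1.0, -0.4]
finger_gap: 0.0871
grip_force: 0.0
```

Emit:
{"op": "carry_out", "data": {"delta_rot": [[0,0,0],[0,0,0],[0,0,0],[0,0,0],[0,0,0]], "linear": [[0,0,0],[0,0,0],[0,0,0],[0,0,0],[0,0,0]], "gripper": [-0.3,-0.5,-0.7,-1,-1], "newtons": 25}}

```text
clock: 4.15
ee_pos: [0.5637, -0.1033, 0.0489]
ee_rot: [0.698, 0.717, 0.0, 0.0]
contact_force: [-0.2, -0.4, -0.8]
finger_gap: 0.0619
grip_force: 0.0
```

Emit:
{"op": "carry_out", "data": {"delta_rot": [[0,0,0],[0,0,0],[0,0,0],[0,0,0]], "linear": [[0,0,0],[0,0,0],[0,0,0],[0,0,0]], "gripper": [-1,-1,-1,-1]}}

```text
clock: 4.48
ee_pos: [0.5634, -0.1033, 0.0486]
ee_rot: [0.698, 0.717, -0.0, 0.0]
contact_force: [0.4, 0.4, -0.2]
finger_gap: 0.0352
grip_force: 0.0
```

```bash
python3 -c "
from h import *
st();to([.564,-.1025,.049])"
```

```text
{'clock': 4.4833, 'joint_pos': [-0.525, 0.4189, 0.7688, 1.8756, -0.3462, 0.9848, 0.4227], 'ee_pos': [0.5634, -0.1033, 0.0486], 'ee_rot': [0.6975, 0.7166, -0.0, 0.0], 'contact_force': [0.4096, 0.3659, -0.2029], 'finger_gap': 0.0352, 'grip_force': 0.0}
move cm tool: [ 0.07  0.06 -0.04] ydir deg 1.55 zdir [ 0. -0. -1.]
```

Emit:
{"op": "carry_out", "data": {"delta_rot": [[0,0,0],[0,0,0],[0,0,0],[0,0,0],[0,0,0]], "linear": [[0,0,0],[0,0,0],[0,0,0],[0,0,0],[0,0,0]], "gripper": [-1,-1,-1,-1,-1]}}

```text
clock: 4.9
ee_pos: [0.5639, -0.1032, 0.0487]
ee_rot: [0.697, 0.717, 0.0, 0.0]
contact_force: [3.3, 0.0, 0.3]
finger_gap: 0.0155
grip_force: 25.0
```

```bash
python3 -c "
from h import *
st()"
```

```text
{'clock': 4.9, 'joint_pos': [-0.525, 0.4189, 0.7686, 1.8752, -0.3464, 0.9842, 0.4227], 'ee_pos': [0.5639, -0.1032, 0.0487], 'ee_rot': [0.6974, 0.7166, 0.0003, 0.0004], 'contact_force': [3.303, 0.0176, 0.3172], 'finger_gap': 0.0155, 'grip_force': 24.9843}
```

Emit:
{"op": "carry_out", "data": {"delta_rot": [[0,0,0],[0,0,0],[0,0,0],[0,0,0],[0,0,0]], "linear": [[0,0,-1],[0,0,-1.5],[0,0,-1.5],[0,0,-1.5],[0,0,-1.0]], "gripper": [-1,-1,-1,-1,-1]}}

```text
clock: 5.32
ee_pos: [0.5634, -0.1035, 0.1148]
ee_rot: [0.698, 0.716, 0.0, 0.0]
contact_force: [0.4, -0.1, -0.4]
finger_gap: 0.0153
grip_force: 25.0
```

Emit:
{"op": "carry_out", "data": {"delta_rot": [[0,0,0],[0,0,0],[0,0,0],[0,0,0],[0,0,0]], "linear": [[-2,-1.3,0],[-3,-2,0],[-3,-2,0],[-2,-1,0],[0,0,0]], "gripper": [-1,-1,-1,-1,-1]}}

```text
clock: 5.73
ee_pos: [0.4998, -0.2101, 0.1138]
ee_rot: [0.7, 0.714, -0.001, 0.0]
contact_force: [-0.5, -0.0, 0.4]
finger_gap: 0.015
grip_force: 25.0
```

Emit:
{"op": "carry_out", "data": {"delta_rot": [[0,0,0],[0,0,0]], "linear": [[0,0,0],[0,0,0]], "gripper": [-1,-1]}}

```text
clock: 5.9
ee_pos: [0.5033, -0.2042, 0.1135]
ee_rot: [0.697, 0.717, 0.0, -0.0]
contact_force: [-0.3, 0.4, -0.2]
finger_gap: 0.0153
grip_force: 25.0
```

```bash
python3 -c "
from h import *
st();to([.499,-.2015,.11])
c=vision.calibration('wrist');im=vision.camera('wrist');cv2.imwrite('pics/w2.png',cv2.resize(im[:,:,::-1],(800,600),interpolation=cv2.INTER_CUBIC))
np.savez('w2.npz',K=c['K'],pose=c['pose'])"
```

```text
{'clock': 5.9, 'joint_pos': [-0.4465, 0.2711, 0.8719, 1.8931, -0.2347, 1.0835, 0.546], 'ee_pos': [0.5033, -0.2042, 0.1135], 'ee_rot': [0.6974, 0.7167, 0.0001, -0.0003], 'contact_force': [-0.2638, 0.4126, -0.2073], 'finger_gap': 0.0153, 'grip_force': 24.9851}
move cm tool: [ 0.28 -0.43  0.35] ydir deg 1.57 zdir [-2.e-04  6.e-04 -1.e+00]
```

View pics/w2.png

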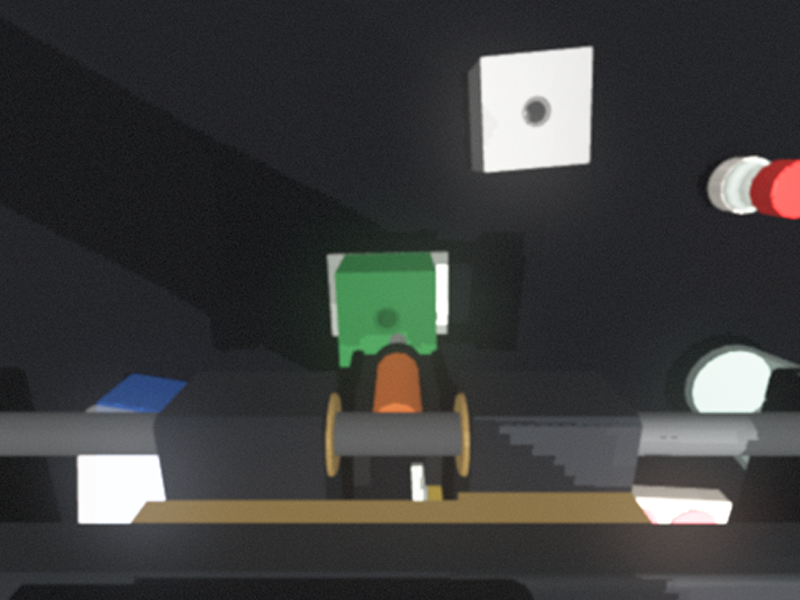

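```bash
python3 - <<'E'
from h import *
d=np.load('w2.npz');c={k:d[k] for k in d}
g=atz('',np.array((387,317))*.64,.05,c);p=atz('',np.array((536,111))*.64,.04,c)
print(g.round(4),p.round(4),(g-p).round(4))
# projection of the pin axis if at TCP x,y
o=bot.get_obs();e=o["ee_pos"];T=np.linalg.inv(c['pose'])
for z in(.0768,.0908,.1048,.11,.125):
    q=T@np.r_[e[:2],z,1];q=c['K']@q[:3];print(z,(q[:2]/q[2]/.64).round(1))
to([*(np.array([.5639,-.1032])+(g-p)[:2]),.1])
to([*g[:2],.1])
E
```

```text
[ 0.4984 -0.2014  0.05  ] [ 0.5651 -0.1023  0.04  ] [-0.0667 -0.0992  0.01  ]
0.0768 [397.1 341.3]
0.0908 [397.1 353.6]
0.1048 [397.1 367.6]
0.11 [397.1 373.4]
0.125 [397.1 391.9]
move cm tool: [ 0.15 -0.64  1.34] ydir deg 1.63 zdir [-4.e-04  4.e-04 -1.e+00]
move cm tool: [ 0.25 -0.51  1.34] ydir deg 1.63 zdir [-4.e-04  4.e-04 -1.e+00]
```

Emit:
{"op": "carry_out", "data": {"delta_rot": [[0,0,0],[0,0,0],[0,0,0],[0,0,0],[0,0,0]], "linear": [[0.2,-0.55,0],[0,0,1],[0,0,1],[0,0,0.3],[0,0,0]], "gripper": [-1,-1,-1,-1,-1]}}

```text
clock: 6.37
ee_pos: [0.4967, -0.2025, 0.0891]
ee_rot: [0.697, 0.717, -0.001, -0.001]
contact_force: [0.5, 0.7, -0.1]
finger_gap: 0.0153
grip_force: 25.0
```

Emit:
{"op": "carry_out", "data": {"delta_rot": [[0,0,0],[0,0,0]], "linear": [[0,0,0],[0,0,0]], "gripper": [-1,-1]}}

```text
clock: 6.53
ee_pos: [0.4977, -0.2032, 0.0906]
ee_rot: [0.698, 0.717, -0.0, 0.0]
contact_force: [-0.2, -0.3, -1.3]
finger_gap: 0.0149
grip_force: 25.0
```

```bash
python3 -c "
from h import *
st();to([.4978,-.202,.0587])"
```

```text
{'clock': 6.5333, 'joint_pos': [-0.4366, 0.29, 0.8627, 1.9282, -0.2548, 1.0361, 0.5637], 'ee_pos': [0.4977, -0.2032, 0.0906], 'ee_rot': [0.6975, 0.7166, -0.0001, 0.0001], 'contact_force': [-0.228, -0.3084, -1.326], 'finger_gap': 0.0149, 'grip_force': 24.9848}
move cm tool: [0.12 0.01 3.19] ydir deg 1.54 zdir [-0.e+00 -3.e-04 -1.e+00]
```

Emit:
{"op": "carry_out", "data": {"delta_rot": [[0,0,0],[0,0,0],[0,0,0],[0,0,0]], "linear": [[0.1,0,0.4],[0,0,0.4],[0,0,0.4],[0,0,0]], "gripper": [-1,-1,-1,-1]}}

```text
clock: 6.87
ee_pos: [0.4974, -0.2025, 0.0779]
ee_rot: [0.698, 0.716, -0.0, 0.0]
contact_force: [0.1, -2.8, -1.9]
finger_gap: 0.0151
grip_force: 25.0
```

Emit:
{"op": "carry_out", "data": {"delta_rot": [[0,0,0],[0,0,0],[0,0,0],[0,0,0]], "linear": [[-0.05,0,0.4],[0,0,0.5],[0,0,0.5],[0,0,0.2]], "gripper": [-1,-1,-1,-1]}}

```text
clock: 7.2
ee_pos: [0.4975, -0.2028, 0.0619]
ee_rot: [0.698, 0.717, -0.0, 0.0]
contact_force: [1.7, -2.8, 2.1]
finger_gap: 0.0153
grip_force: 25.0
```

Emit:
{"op": "carry_out", "data": {"delta_rot": [[0,0,0],[0,0,0],[0,0,0]], "linear": [[0,0,0.2],[0,0,0.2],[0,0,0]], "gripper": [-1,-1,-1]}}

```text
clock: 7.45
ee_pos: [0.4976, -0.2029, 0.0586]
ee_rot: [0.698, 0.716, -0.0, 0.0]
contact_force: [-0.3, -3.3, 1.2]
finger_gap: 0.0152
grip_force: 25.0
```

Emit:
{"op": "carry_out", "data": {"delta_rot": [[0,0,0],[0,0,0],[0,0,0]], "linear": [[0,0,0.15],[0,0,0.15],[0,0,0]], "gripper": [-1,-1,-1]}}

```text
clock: 7.7
ee_pos: [0.4979, -0.2032, 0.0576]
ee_rot: [0.698, 0.716, 0.001, -0.0]
contact_force: [-10.0, 1.0, 30.6]
finger_gap: 0.0152
grip_force: 25.0
```

Emit:
{"op": "carry_out", "data": {"delta_rot": [[0,0,0],[0,0,0],[0,0,0],[0,0,0],[0,0,0]], "linear": [[0,0,-0.2],[0,0,0],[0,0,0],[0,0,0],[0,0,0]], "gripper": [-1,0.2,0.2,0.2,0.2]}}

```text
clock: 8.12
ee_pos: [0.4973, -0.202, 0.0572]
ee_rot: [0.697, 0.717, -0.0, -0.0]
contact_force: [-0.4, 0.4, 1.0]
finger_gap: 0.0344
grip_force: 0.0
```

Emit:
{"op": "carry_out", "data": {"delta_rot": [[0,0,0],[0,0,0],[0,0,0],[0,0,0],[0,0,0]], "linear": [[0,0,0],[0,0,-1],[0,0,-2],[0,0,-4],[0,0,-4]], "gripper": [0.2,0.2,0.2,0.2,0.2]}}

```text
clock: 8.53
ee_pos: [0.4963, -0.2027, 0.1686]
ee_rot: [0.698, 0.716, -0.001, -0.001]
contact_force: [2.5, 0.6, 0.8]
finger_gap: 0.0516
grip_force: 0.0
```

```bash
python3 -c "
from h import *
st();to([.59,.17,.24])
c=vision.calibration('wrist');im=vision.camera('wrist');cv2.imwrite('pics/w3.png',cv2.resize(im[:,:,::-1],(800,600),interpolation=cv2.INTER_CUBIC))
np.savez('w3.npz',K=c['K'],pose=c['pose'])"
```

```text
{'clock': 8.5333, 'joint_pos': [-0.5026, 0.1819, 0.9072, 1.8471, -0.1525, 1.1882, 0.4802], 'ee_pos': [0.4963, -0.2027, 0.1686], 'ee_rot': [0.6978, 0.7162, -0.0012, -0.0008], 'contact_force': [2.5416, 0.6246, 0.8411], 'finger_gap': 0.0516, 'grip_force': 0.0}
move cm tool: [37.01 10.31 -7.19] ydir deg 1.49 zdir [-2.8e-03 -5.0e-04 -1.0e+00]
```

View pics/w3.png

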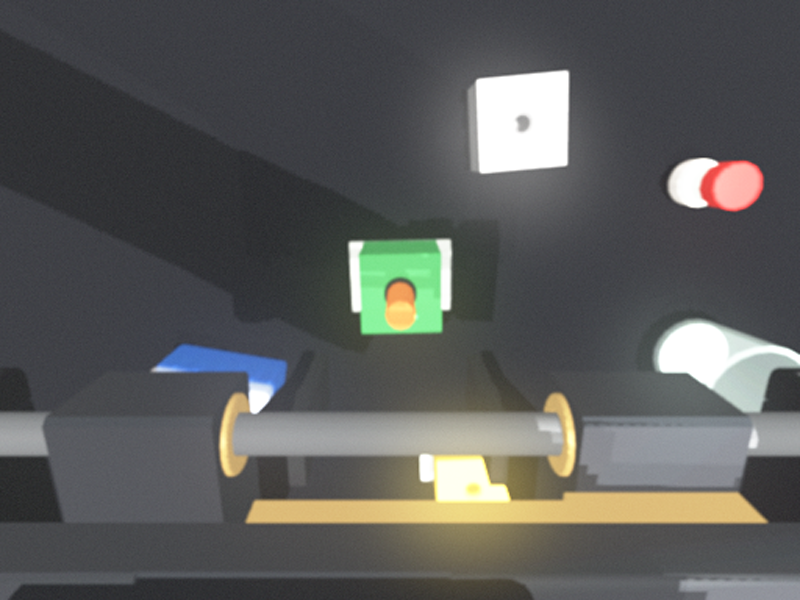

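The pin is home: its collar sits flat on the green top at (400,293), and the gripper is clear of it. Next is the catch.

Emit:
{"op": "carry_out", "data": {"delta_rot": [[0,0,0],[0,0,0],[0,0,0],[0,0,0],[0,0,0]], "linear": [[0,0,-4],[2,0.5,-3.4],[3,0.8,-1.6],[3.5,1,0],[3.5,1,0]], "gripper": [-1,-1,-1,-1,-1]}}

```text
clock: 9.0
ee_pos: [0.528, -0.0811, 0.2599]
ee_rot: [0.698, 0.716, 0.002, 0.001]
contact_force: [1.5, 0.2, -0.9]
finger_gap: 0.0266
grip_force: 0.0
```

Emit:
{"op": "carry_out", "data": {"delta_rot": [[0,0,0],[0,0,0],[0,0,0],[0,0,0],[0,0,0]], "linear": [[3.5,1,0],[3.5,1,0],[3.5,1,0],[3.5,1,0],[3.5,1,0]], "gripper": [-1,-1,-1,-1,-1]}}

```text
clock: 9.42
ee_pos: [0.5727, 0.0962, 0.2584]
ee_rot: [0.698, 0.716, 0.0, 0.0]
contact_force: [0.5, -0.5, 0.5]
finger_gap: 0.0013
grip_force: 0.0
```

Emit:
{"op": "carry_out", "data": {"delta_rot": [[0,0,0],[0,0,0],[0,0,0],[0,0,0],[0,0,0]], "linear": [[3.5,1,0],[3.5,1,0],[0.5,0,0],[0,0,0],[0,0,0]], "gripper": [-1,-1,-1,-1,-1]}}

```text
clock: 9.83
ee_pos: [0.5905, 0.1694, 0.2578]
ee_rot: [0.698, 0.717, -0.0, 0.0]
contact_force: [-0.1, -1.1, -0.0]
finger_gap: 0.0005
grip_force: 0.0
```

```bash
python3 -c "
from h import *
st();to([.59,.17,.24])
c=vision.calibration('wrist');im=vision.camera('wrist');cv2.imwrite('pics/w4.png',cv2.resize(im[:,:,::-1],(800,600),interpolation=cv2.INTER_CUBIC))
np.savez('w4.npz',K=c['K'],pose=c['pose'])"
```

```text
{'clock': 9.8333, 'joint_pos': [-0.8934, 0.2797, 0.675, 1.5319, -0.1752, 1.392, -0.1792], 'ee_pos': [0.5905, 0.1694, 0.2578], 'ee_rot': [0.6975, 0.7166, -0.0003, 0.0004], 'contact_force': [-0.1125, -1.1231, -0.0039], 'finger_gap': 0.0005, 'grip_force': 0.0}
move cm tool: [ 0.06 -0.05  1.78] ydir deg 1.54 zdir [ 1.e-04 -1.e-03 -1.e+00]
```

View pics/w4.png

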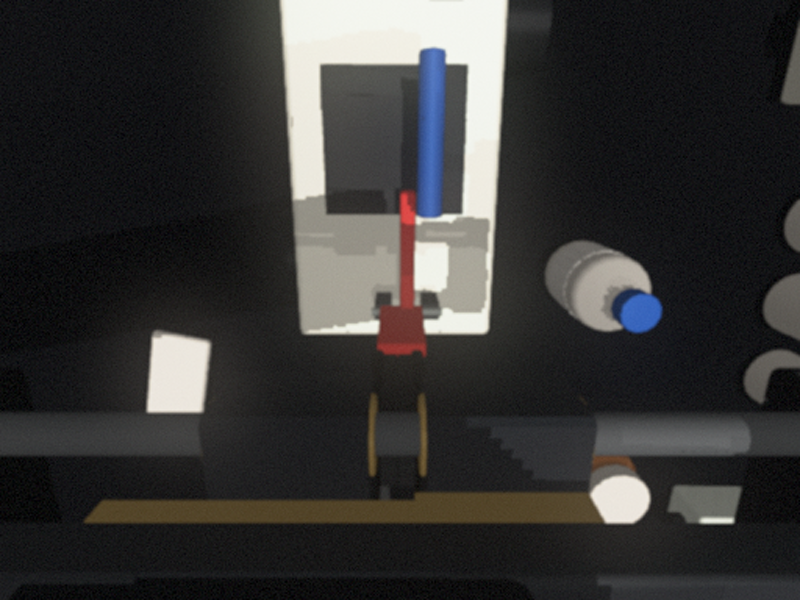

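The blue bar runs from (432,52) to (430,214), the tab's top edge is at (402,345), the catch pivot at (406,306) and the bar's end at (407,195).

```bash
python3 - <<'E'
from h import *
d=np.load('w4.npz');c={k:d[k] for k in d}
for n,uv,z in[("barA",(432,50),.158),("barB",(430,215),.158),("tabtopNear",(403,335),.157),("tabtopFar",(402,353),.155),("pivot",(406,306),.1),("barend",(407,192),.105),("cornL",(303,333),.07),("cornR",(488,333),.07)]: print(n,atz('',np.array(uv)*.64,z,c).round(4))
E
```

```text
barA [0.6046 0.3005 0.158 ]
barB [0.6074 0.2192 0.158 ]
tabtopNear [0.5948 0.1484 0.157 ]
tabtopFar [0.5946 0.136  0.155 ]
pivot [0.5976 0.1486 0.1   ]
barend [0.5956 0.2276 0.105 ]
cornL [0.5181 0.1147 0.07  ]
cornR [0.6637 0.1187 0.07  ]
```

Emit:
{"op": "carry_out", "data": {"delta_rot": [[0,0,0],[0,0,0],[0,0,0],[0,0,0],[0,0,0]], "linear": [[0.85,0.45,0],[0,0,3],[0,0,3],[0,0,3],[0,0,2.8]], "gripper": [-1,-1,-1,-1,-1]}}

```text
clock: 10.3
ee_pos: [0.595, 0.1779, 0.1386]
ee_rot: [0.698, 0.716, 0.0, -0.0]
contact_force: [0.7, 0.6, -0.3]
finger_gap: 0.0006
grip_force: 0.0
```

Emit:
{"op": "carry_out", "data": {"delta_rot": [[0,0,0],[0,0,0]], "linear": [[0,0,0],[0,0,0]], "gripper": [-1,-1]}}

```text
clock: 10.47
ee_pos: [0.5944, 0.1778, 0.1393]
ee_rot: [0.698, 0.716, -0.001, -0.0]
contact_force: [0.0, 0.4, 0.9]
finger_gap: 0.0005
grip_force: 0.0
```

```bash
python3 -c "
from h import *
st()
for yc,zc in[(5,40),(-9.4,40.2),(-23.3,35.3),(-34.8,25.7),(-41.1,16.6),(-42.7,11.5)]: to([.5947,.154+yc/1e3,.1+zc/1e3])"
```

```text
{'clock': 10.4667, 'joint_pos': [-0.8698, 0.3778, 0.6423, 1.6692, -0.241, 1.1773, -0.1423], 'ee_pos': [0.5944, 0.1778, 0.1393], 'ee_rot': [0.698, 0.7161, -0.001, -0.0003], 'contact_force': [0.0436, 0.3778, 0.854], 'finger_gap': 0.0005, 'grip_force': 0.0}
move cm tool: [-1.88 -0.02 -0.07] ydir deg 1.46 zdir [-0.0018 -0.0011 -1.    ]
move cm tool: [-3.32 -0.05 -0.08] ydir deg 1.46 zdir [-0.0018 -0.0011 -1.    ]
move cm tool: [-4.71 -0.09  0.41] ydir deg 1.46 zdir [-0.0018 -0.0011 -1.    ]
move cm tool: [-5.86 -0.12  1.37] ydir deg 1.46 zdir [-0.0018 -0.0011 -1.    ]
move cm tool: [-6.49 -0.13  2.28] ydir deg 1.46 zdir [-0.0018 -0.0011 -1.    ]
move cm tool: [-6.65 -0.13  2.79] ydir deg 1.46 zdir [-0.0018 -0.0011 -1.    ]
```

Emit:
{"op": "carry_out", "data": {"delta_rot": [[0,0,0],[0,0,0],[0,0,0],[0,0,0]], "linear": [[-0.9,0,0],[-0.9,0,0],[-0.7,0,0],[-0.8,-0.1,0]], "gripper": [-1,-1,-1,-1]}}

```text
clock: 10.8
ee_pos: [0.5959, 0.1451, 0.1412]
ee_rot: [0.698, 0.716, 0.002, 0.0]
contact_force: [0.8, 2.4, -0.9]
finger_gap: 0.0006
grip_force: 1.2
```

Emit:
{"op": "carry_out", "data": {"delta_rot": [[0,0,0],[0,0,0],[0,0,0],[0,0,0]], "linear": [[-0.7,0,0.2],[-0.7,0,0.2],[-0.6,0,0.5],[-0.6,0,0.5]], "gripper": [-1,-1,-1,-1]}}

```text
clock: 11.13
ee_pos: [0.5955, 0.1192, 0.1254]
ee_rot: [0.697, 0.717, 0.0, 0.0]
contact_force: [1.6, 1.5, 0.7]
finger_gap: 0.0006
grip_force: 1.1
```

Emit:
{"op": "carry_out", "data": {"delta_rot": [[0,0,0],[0,0,0],[0,0,0],[0,0,0]], "linear": [[-0.3,0,0.45],[-0.3,0,0.45],[-0.1,0,0.3],[0,0,0]], "gripper": [-1,-1,-1,-1]}}

```text
clock: 11.47
ee_pos: [0.5951, 0.1119, 0.1125]
ee_rot: [0.698, 0.716, -0.001, -0.0]
contact_force: [0.1, -0.0, 0.1]
finger_gap: 0.0004
grip_force: 0.0
```

```bash
python3 -c "
from h import *
st()
im=vision.camera('scene');cv2.imwrite('pics/s5.png',cv2.resize(im[180:384,230:480,::-1],(750,612),interpolation=cv2.INTER_CUBIC)[:600])"
```

```text
{'clock': 11.4667, 'joint_pos': [-0.7884, 0.3763, 0.6579, 1.7353, -0.2516, 1.1176, -0.0263], 'ee_pos': [0.5951, 0.1119, 0.1125], 'ee_rot': [0.6977, 0.7164, -0.0009, -0.0001], 'contact_force': [0.0631, -0.0199, 0.1209], 'finger_gap': 0.0004, 'grip_force': 0.0019}
```

View pics/s5.png

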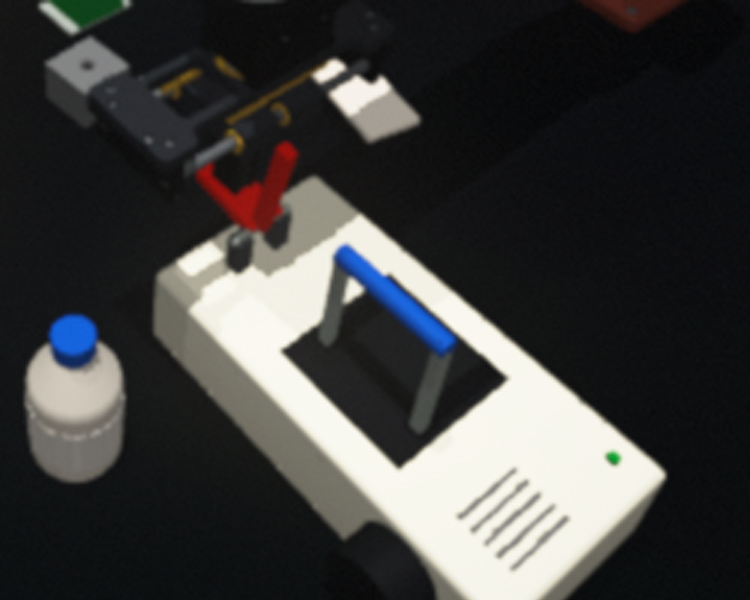

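The tab is well over and the catch bar stands near upright, from (265,225) to (287,148). I'll estimate its angle.

```bash
python3 - <<'E'
from h import *
c=vision.calibration('scene');T=np.linalg.inv(c['pose'])
def pr(p):
    q=c['K']@(T@np.r_[p,1])[:3];q=q[:2]/q[2];return ((q-[230,180])*3).round(0)
P=np.array([.5945,.1445,.1]);print(pr(P))
for t in(1.0,1.1,1.2,1.3,1.4,1.5): print(t,"bar",pr(P+.085*np.array([-.03*np.cos(t),np.cos(t),np.sin(t)])),"tab",pr(P+.055*np.array([0,-np.sin(t),np.cos(t)])))
E
```

```text
[263. 222.]
1.0 bar [326. 192.] tab [221. 149.]
1.1 bar [318. 180.] tab [218. 151.]
1.2 bar [310. 168.] tab [215. 154.]
1.3 bar [301. 158.] tab [213. 158.]
1.4 bar [291. 147.] tab [212. 162.]
1.5 bar [282. 138.] tab [210. 167.]
```

Emit:
{"op": "carry_out", "data": {"delta_rot": [[0,0,0],[0,0,0],[0,0,0],[0,0,0],[0,0,0]], "linear": [[0,0,-2],[0,0,-3.5],[0,0,-3.5],[0,0,-3.5],[0,0,-2.5]], "gripper": [-1,-1,-1,-1,-1]}}

```text
clock: 11.93
ee_pos: [0.596, 0.1125, 0.2668]
ee_rot: [0.698, 0.717, 0.001, 0.001]
contact_force: [0.6, -0.0, -0.4]
finger_gap: -0.0002
grip_force: 0.0
```

Emit:
{"op": "carry_out", "data": {"delta_rot": [[0,0,0],[0,0,0],[0,0,0],[0,0,0],[0,0,0]], "linear": [[3.5,0.5,0],[3.5,0.5,0],[3.5,0.5,0],[3.5,0,0],[0.8,0,0]], "gripper": [0.4,0.4,0.4,0.4,0.4]}}

```text
clock: 12.35
ee_pos: [0.6047, 0.2689, 0.2624]
ee_rot: [0.695, 0.719, -0.0, -0.001]
contact_force: [-0.5, 1.2, -0.6]
finger_gap: 0.0258
grip_force: 0.0
```

Emit:
{"op": "carry_out", "data": {"delta_rot": [[0,0,0],[0,0,0],[0,0,0],[0,0,0],[0,0,0]], "linear": [[0,0,0],[0,0,0],[0,0,0],[0,0,0],[0,0,0]], "gripper": [0.4,0.4,0.4,0.4,0.4]}}

```text
clock: 12.77
ee_pos: [0.607, 0.2594, 0.2639]
ee_rot: [0.698, 0.716, 0.0, 0.0]
contact_force: [-0.7, -0.1, 0.5]
finger_gap: 0.057
grip_force: 0.0
```

```bash
python3 -c "
from h import *
st();to([.606,.26,.136])
c=vision.calibration('wrist');im=vision.camera('wrist');cv2.imwrite('pics/w6.png',cv2.resize(im[:,:,::-1],(800,600),interpolation=cv2.INTER_CUBIC))"
```

```text
{'clock': 12.7667, 'joint_pos': [-0.9366, 0.3805, 0.6376, 1.4003, -0.225, 1.4334, -0.2781], 'ee_pos': [0.607, 0.2594, 0.2639], 'ee_rot': [0.6983, 0.7158, 0.0001, 0.0001], 'contact_force': [-0.6875, -0.0654, 0.5317], 'finger_gap': 0.057, 'grip_force': 0.0}
move cm tool: [ 0.06 -0.1  12.79] ydir deg 1.42 zdir [ 4.e-04  0.e+00 -1.e+00]
```

View pics/w6.png

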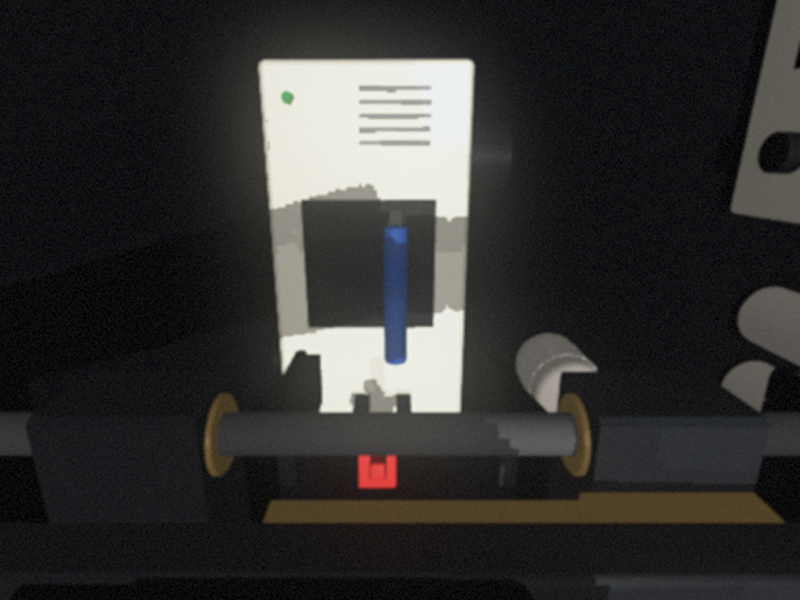

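The bar, at column 396, lines up with the finger centre, and the red tab is lying over at (377,470). Descending to grip.

Emit:
{"op": "carry_out", "data": {"delta_rot": [[0,0,0],[0,0,0],[0,0,0],[0,0,0],[0,0,0]], "linear": [[0,-0.1,3],[0,0,3.3],[0,0,3],[0,0,2.5],[0,0,1]], "gripper": [0.4,0.4,0.4,0.4,0.4]}}

```text
clock: 13.23
ee_pos: [0.6038, 0.2599, 0.1319]
ee_rot: [0.698, 0.716, -0.002, -0.001]
contact_force: [-0.7, 0.2, 0.6]
finger_gap: 0.0611
grip_force: 0.0
```

Emit:
{"op": "carry_out", "data": {"delta_rot": [[0,0,0],[0,0,0],[0,0,0],[0,0,0],[0,0,0]], "linear": [[0,0,0],[0,0,0],[0,0,0],[0,0,0],[0,0,0]], "gripper": [-1,-1,-1,-1,-1], "newtons": 35}}

```text
clock: 13.65
ee_pos: [0.6064, 0.2613, 0.1371]
ee_rot: [0.698, 0.717, 0.001, 0.0]
contact_force: [1.0, -0.0, -0.7]
finger_gap: 0.0353
grip_force: 0.0
```

Emit:
{"op": "carry_out", "data": {"delta_rot": [[0,0,0],[0,0,0],[0,0,0],[0,0,0],[0,0,0]], "linear": [[0,0,0],[0,0,0],[0,0,0],[0,0,0],[0,0,0]], "gripper": [-1,-1,-1,-1,-1]}}

```text
clock: 14.07
ee_pos: [0.6058, 0.2611, 0.1358]
ee_rot: [0.698, 0.717, 0.0, 0.0]
contact_force: [0.8, -0.3, 1.1]
finger_gap: 0.0126
grip_force: 35.0
```

```bash
python3 -c "
from h import *
st();o=bot.get_obs()
e=np.array(o['ee_pos']);r=.095
for t in(.1,.2,.3,.4,.5,.6,.7,.73):
    s=r*np.sin(t);to(e+[-s*.9996,-s*.027,-r*(1-np.cos(t))])"
```

```text
{'clock': 14.0667, 'joint_pos': [-0.9244, 0.4568, 0.6041, 1.5706, -0.2723, 1.1991, -0.2418], 'ee_pos': [0.6058, 0.2611, 0.1358], 'ee_rot': [0.6975, 0.7166, 0.0002, 0.0001], 'contact_force': [0.7525, -0.3183, 1.1249], 'finger_gap': 0.0126, 'grip_force': 34.9711}
move cm tool: [-0.   -0.95  0.05] ydir deg 1.55 zdir [ 4.e-04  2.e-04 -1.e+00]
move cm tool: [-0.   -1.89  0.19] ydir deg 1.55 zdir [ 4.e-04  2.e-04 -1.e+00]
move cm tool: [-0.   -2.81  0.42] ydir deg 1.55 zdir [ 4.e-04  2.e-04 -1.e+00]
move cm tool: [-0.   -3.7   0.75] ydir deg 1.55 zdir [ 4.e-04  2.e-04 -1.e+00]
move cm tool: [-0.   -4.55  1.16] ydir deg 1.55 zdir [ 4.e-04  2.e-04 -1.e+00]
move cm tool: [-0.   -5.36  1.66] ydir deg 1.55 zdir [ 4.e-04  2.e-04 -1.e+00]
move cm tool: [-0.   -6.12  2.23] ydir deg 1.55 zdir [ 4.e-04  2.e-04 -1.e+00]
move cm tool: [-0.   -6.34  2.42] ydir deg 1.55 zdir [ 4.e-04  2.e-04 -1.e+00]
```

Emit:
{"op": "carry_out", "data": {"delta_rot": [[0,0,0],[0,0,0],[0,0,0],[0,0,0],[0,0,0]], "linear": [[0,-0.5,0.02],[0,-0.5,0.05],[0,-0.9,0.12],[0,-0.9,0.23],[0,-0.9,0.33]], "gripper": [-1,-1,-1,-1,-1]}}

```text
clock: 14.48
ee_pos: [0.571, 0.2604, 0.1299]
ee_rot: [0.698, 0.716, 0.003, 0.002]
contact_force: [9.5, 1.5, 1.3]
finger_gap: 0.0131
grip_force: 35.0
```

Emit:
{"op": "carry_out", "data": {"delta_rot": [[0,0,0],[0,0,0],[0,0,0],[0,0,0]], "linear": [[0,-0.85,0.41],[0,-0.8,0.5],[0,-0.5,0.37],[0,0,0]], "gripper": [-1,-1,-1,-1]}}

```text
clock: 14.82
ee_pos: [0.5484, 0.26, 0.1163]
ee_rot: [0.697, 0.717, 0.002, 0.001]
contact_force: [6.8, 0.8, 3.3]
finger_gap: 0.0131
grip_force: 35.1
```

```bash
python3 -c "
from h import *
st();to([.6058-.0612,.2611-.0017,.1135])"
```

```text
{'clock': 14.8167, 'joint_pos': [-1.0075, 0.3601, 0.6073, 1.7325, -0.2256, 1.1145, -0.3038], 'ee_pos': [0.5484, 0.26, 0.1163], 'ee_rot': [0.6974, 0.7167, 0.0022, 0.001], 'contact_force': [6.7758, 0.8165, 3.2613], 'finger_gap': 0.0131, 'grip_force': 35.0547}
move cm tool: [-0.05 -0.38  0.28] ydir deg 1.56 zdir [ 0.0046  0.0018 -1.    ]
```

Emit:
{"op": "carry_out", "data": {"delta_rot": [[0,0,0],[0,0,0],[0,0,0],[0,0,0]], "linear": [[0,-0.3,0.22],[0,-0.15,0.13],[0,0,0],[0,0,0]], "gripper": [-1,-1,-1,-1]}}

```text
clock: 15.15
ee_pos: [0.5452, 0.2599, 0.1134]
ee_rot: [0.698, 0.716, 0.003, 0.001]
contact_force: [6.4, 0.3, 3.4]
finger_gap: 0.013
grip_force: 35.1
```

Emit:
{"op": "carry_out", "data": {"delta_rot": [[0,0,0],[0,0,0],[0,0,0]], "linear": [[0,-0.15,0.13],[0,0,0],[0,0,0]], "gripper": [-1,-1,-1]}}

```text
clock: 15.4
ee_pos: [0.5445, 0.2599, 0.1128]
ee_rot: [0.698, 0.716, 0.004, 0.002]
contact_force: [8.3, 2.0, 6.9]
finger_gap: 0.0126
grip_force: 35.1
```

Emit:
{"op": "carry_out", "data": {"delta_rot": [[0,0,0],[0,0,0],[0,0,0],[0,0,0]], "linear": [[0,-0.1,0.1],[0,0,0],[0,0,0],[0,0,0]], "gripper": [-1,-1,-1,-1]}}

```text
clock: 15.73
ee_pos: [0.5443, 0.2599, 0.1125]
ee_rot: [0.698, 0.716, 0.004, 0.002]
contact_force: [10.2, 0.4, 9.9]
finger_gap: 0.0128
grip_force: 35.2
```

```bash
python3 -c "
from h import *
st()
im=vision.camera('scene');cv2.imwrite('pics/s7.png',cv2.resize(im[130:380,170:500,::-1],(792,600),interpolation=cv2.INTER_CUBIC))"
```

```text
{'clock': 15.7333, 'joint_pos': [-1.0147, 0.3525, 0.6073, 1.7499, -0.2221, 1.0985, -0.3102], 'ee_pos': [0.5443, 0.2599, 0.1125], 'ee_rot': [0.6978, 0.7163, 0.0044, 0.0021], 'contact_force': [10.2137, 0.3695, 9.9157], 'finger_gap': 0.0128, 'grip_force': 35.1853}
```

View pics/s7.png

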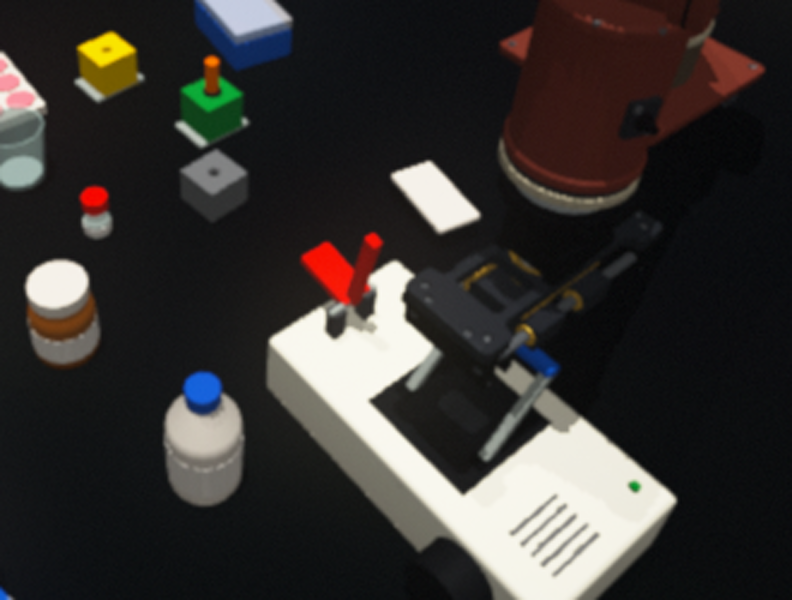

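The pin is home in green at (212,95), the tab lies over at (330,270), and the lever is pulled and held. Position has stopped changing while the force rises, so the lever is on its stop. Handing in.

```bash
python3 -c "
from bench import bot
print(bot.finish_job())"
```

```text
the job is handed in; nothing more can be done
None
```

I put the pin fully home in the green socket and released it, pushed the catch over to about 1.4 rad, and handed in with the gripper holding the lever on its stop, at 15.7 s.

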